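Pack out a split hat block

TASK

Set the size of the split hat block: draw its sliding half open by its blue post, stand more filler boards from the black rack upright in the gap beside the one already there, square to it and centred, until the sliding half, pushed shut, closes tight on the boards with its red pointers in the green band. If it runs to its end stop with the boards still loose, add another; if the pointers stay outside the green band, there is a board too many. Boards not needed stay standing in the rack, the other things on the table stay where they are, and you finish while still holding the sliding half pressed firmly against the stack.

Things in the scene. Friction and masses are not known exactly. Their poses are not given: they have to be found in the camera images.
- jig: plywood base, fixed, 200 mm (x) by 300 mm (y, from -135 to +165), 20 mm thick, top at z = 20 mm. Origin on its underside, centred across x, exactly below the inner face of the fully shut sliding half. y is the slide direction: the sliding half opens to +y. Green bands on both long edges run from y = 0 to +20 mm.
- fixed_half: fixed wooden half of the hat block, D-shaped, 150 mm wide (x), 75 mm deep, 65 mm tall, on the jig at its -y end, axes parallel to the jig's; origin at the bottom centre of its flat inner face, which looks to jig +y. It is clamped at varying places: its face is 21 to 43 mm from that of the fully shut sliding half.
- slider (a joint): sliding wooden half, same shape as the fixed half, flat inner face towards jig -y. Value: distance (m) of that face from its end stop, 0 = fully shut, 0.070 = fully open. Gap between the halves = this value + the gap at the stop. Its red pointers are level with its inner face: in the green band from 0 to 0.020. About 2 N of friction; it stays where it is left, no spring or latch.
- handle (a point): centre of the blue post on top of the sliding half: square, 26 by 26 mm, sides parallel to the jig's x and y, its foot on the half's top face at 85 mm and its top at 130 mm above the table; this point is at 110 mm height, 45 mm behind (+y) the half's inner face, and moves with it
- rack: black rack, fixed, 130 mm (x) by 150 mm (y), floor 12 mm above the table; three slots 45 mm apart along its y, ribs up to 34 mm above the table, slots 21 mm wide, boards stand in them with their wide side along the rack's x. Origin at the centre of its underside.
- board0: pale wooden filler board already standing in the gap on the jig, about 1 mm from the fixed half's inner face and parallel to it: 110 mm wide (its x), 16 mm thick (its y) and 65 mm tall, with a grip tab 40 mm wide (x), 16 mm thick and 35 mm tall centred on top (100 mm tall overall), 110 g; origin at the centre of its underside, z up
- board1: pale wooden filler board standing in the rack's slot at rack y = -45 mm: 110 mm wide (its x), 16 mm thick (its y) and 65 mm tall, with a grip tab 40 mm wide (x), 16 mm thick and 35 mm tall centred on top (100 mm tall overall), 110 g; origin at the centre of its underside, z up
- board2: pale wooden filler board standing in the rack's slot at rack y = 0 mm: 110 mm wide (its x), 16 mm thick (its y) and 65 mm tall, with a grip tab 40 mm wide (x), 16 mm thick and 35 mm tall centred on top (100 mm tall overall), 110 g; origin at the centre of its underside, z up
- board3: pale wooden filler board standing in the rack's slot at rack y = 45 mm: 110 mm wide (its x), 16 mm thick (its y) and 65 mm tall, with a grip tab 40 mm wide (x), 16 mm thick and 35 mm tall centred on top (100 mm tall overall), 110 g; origin at the centre of its underside, z up
- spool_blue: blue spool, 48 mm across and 40 mm tall, standing; leave alone; origin at its underside
- spool_wine: red spool, 48 mm across and 40 mm tall, standing; leave alone; origin at its underside
- brush: brush lying on the table beyond the work; leave alone
- mug: blue mug, 76 mm across and 90 mm tall; leave alone; origin at its underside
- stiffener: amber bottle, 60 mm across and 150 mm tall; leave alone; origin at its underside
- pin_jar: clear jar with orange cap, 60 mm across and 60 mm tall; leave alone; origin at its underside
- tape_roll: pale tape roll lying flat, 84 mm across and 22 mm tall; leave alone; origin at its underside
Things that resemble listed ones, but are neither listed nor needed, are in the scene too. Leave any pink look-alike of the board3 alone.

How it is judged:
By the outcome, as a careful person would: the job done as asked, in the order asked, and still so for the second after the job is handed in, while the arm keeps its last pose, push and grip.
It also fails if it takes over 72 s, if anything falls off the work surface, if the arm or the gripper's body presses on something with over 40 N, if the wrist force passes 120 N, or if a joint passes its speed limit or range.

ROBOT

A 7-joint arm with a two-finger parallel gripper is mounted at the origin on the work surface. World frame = base frame: x ahead of the robot, y to its left, z up, the work surface at z = 0. Lengths are in m, angles in rad, forces in N, time in s.
With the tool pointing down it reaches from about 0.425 to 1.025 m from the base axis. Payload 9.4 kg.
Tool frame: the origin (TCP) lies on the mounting face of the last link; the fingertips stand 173 mm ahead of it and the grasp point (between the pads) lies 155 mm ahead of it; z points along the fingers, y is the line along which they close (so a half turn about z gives the same grasp; the last joint's range is limited). The gripper opens to 85 mm and grips with 20 to 120 N. Pads are 22 mm wide; open, the fingers measure 114 mm over their backs; the gripper's body (76 mm by 85 mm) begins 54 mm behind the grasp point. The pads swing forward as they close: fully open they stand 13 mm farther back than shut.
Start: joints at [1.07, 0.599, -0.003, 1.599, 0.002, 0.943, -0.08], TCP at [0.298, -0.661, 0.405] pointing down, gripper open.
Joint ranges: [-2.57, 2.57], [-0.35, 1.97], [-1.29, 1.29], [0.11, 2.56], [-1.05, 4.19], [0.11, 1.86], [-2.63, 2.63]. Speed limits (rad/s): [2.22, 2.22, 3.01, 3.01, 3.14, 3.14, 3.14].

INTERFACE

Orientations are given as a 3x3 rotation matrix whose columns are the frame's x, y, z axes.
In Python, from rig import * gives the robot as it stands. The module is installed in compiled form; this text tells all that it offers.
- The arm moves only by the tool play_rows, never from a script. Its arguments are lists of equal length, an entry for each row: "slide": the shift along the tool's x, y, z in mm, a list of three; "turn": the turn, a rotation vector about the tool's x, y, z in degrees, a list of three; "fingers": the closure, from 0 (fully open) to 1 (shut). In form: {"slide": [[x, y, z], ...], "turn": [[ax, ay, az], ...], "fingers": [fingers, ...]}. A call has 1 to 20 rows; each row shifts and turns the commanded pose from where the row before left it, along the tool's axes as they then stand; what a row does not reach is not made up. A row lasts 1/8 s, in which the tool goes at most 62.5 mm and 10.7 degrees, less where a joint would pass 70% of its speed; a pose out of reach is approached as far as the arm can. A call is refused whole if a number of a shift passes 62.5 or a number of a turn 10.7, either way. A call with a gripper value outside its range is refused whole. The fingers move at their own pace and stop on an object; the grip force is fixed at half the most. Time passes only in rows, so rows that do not move let the fingers close. It gives the time, the measured TCP pose, the force, the opening and the grip force at its end, in the units of the state.
- get_state(): the state, without advancing time (a new reading comes with each control period).
- camera(name): name is "side" or "top" or "wrist"; returns the picture (384x512x3 uint8, red, green, blue); there is no depth.
- get_calibration(name): a dict with "K" (3x3 intrinsics, pixels), "D" ([k1, k2, p1, p2, k3] as OpenCV has them; the pictures are not rectified), "R" (3x3) and "t" (3): a world point X has camera coordinates R X + t. Camera axes: x right, y down, z forward; pixel columns grow to the right and rows downward; lengths in m; the calibration is good to about 2 mm. A picture is of the moment at which its call begins: read the wrist's pose just before it. get_calibration takes no time and is no camera call; for the wrist camera it gives the pose at the moment of the call.
- job_done(): hands the job in; it is judged then, once.
Trained networks look in the newest picture that a camera, given by its name, has taken for a name from the list of things; names that differ only in an ending like _2 or _b are one class to them, and where a whole thing is asked for, a point or a joint stands for the part that bears it (a point fixed in the world has none). Each returns a list of dicts, best first, with "score" (0 to 1); they miss things now and then, are a little off and sometimes report something else, mostly with a low value. They report only what shows in the picture. A call takes as long as a camera call. They do not tell look-alikes from the thing itself.
- find_in(camera, target): "extent" ([centre column, centre row, width, height] as shares, 0 to 1, of the picture: columns of its width, rows of its height, round what is visible of it).
The state is a dict: "time_s": time; "joints": joint angles; "joint_vel": joint speeds; "joint_efforts": joint torques, N m; "eef_pos": TCP position; "ee_rot": TCP orientation; "contact_force": force on the tool from outside, world axes, zero at the start; "torque": the same for the moment, N m; "finger_gap": finger opening in m; "finger_force": force on a finger pad.
Only numpy, scipy, OpenCV 4.12 (cv2) and the standard library are available. Lean on these libraries where they do the work, as an engineer would, in place of code of your own. Each camera call takes 0.05 s, during which the arm holds its last target. There are 200 camera calls.

## Working session

There is one attempt and no reset: what is moved stays moved. The work goes in short steps, Python scripts to look and compute and a tool call to move; the robot and the scene stay as the last step left them, time stands still between calls to the robot, and variables do not carry over. Pictures are saved under pics/ and viewed, at most 10 in all, crops included, and the job is handed in when it is done.

Besides the shell and the picture viewer there is one more tool, called after "Call:" by a JSON object that holds its "fn" and its "kwargs". play_rows: Moves the arm, as the interface text tells. Its arguments: {"type":"object","properties":{"slide":{"type":"array","items":{"type":"array","items":{"type":"number"}}},"turn":{"type":"array","items":{"type":"array","items":{"type":"number"}}},"fingers":{"type":"array","items":{"type":"number"}}},"required":["slide","turn","fingers"]}

```bash
mkdir -p pics; python3 - <<'E'
from rig import *
import cv2,numpy as np
s=get_state();print(s['time_s'],s['eef_pos'],s['ee_rot'],s['contact_force'])
for n in ['top','side']:
    im=camera(n);cv2.imwrite(f'pics/{n}0.png',im[:,:,::-1])
    c=get_calibration(n);print(n,c)
    for t in ['jig','fixed_half','slider','handle','rack','board0','board1']:
        print(t,[(round(d['score'],2),np.round(np.array(d['extent'])*[512,384,512,384],0).tolist()) for d in find_in(n,t)][:6])
E
```

```text
0.0 [ 0.29804614 -0.66069254  0.40384797] [[ 9.11523912e-01  4.11246432e-01 -7.28793925e-04]
 [ 4.11247058e-01 -9.11522978e-01  1.31042905e-03]
 [-1.25403139e-04 -1.49420177e-03 -9.99998876e-01]] [-0.63691103  0.07383494  0.61152773]
top {'K': array([[369.94281121,   0.        , 257.06383926],
       [  0.        , 369.94281121, 189.86395694],
       [  0.        ,   0.        ,   1.        ]]), 'D': array([-0.09377325,  0.        ,  0.        ,  0.        ,  0.        ]), 'R': array([[-0.01571954, -0.99938208,  0.03143813],
       [-0.99793272,  0.01372167, -0.06278533],
       [ 0.06231515, -0.03236009, -0.99753178]]), 't': array([-0.01164305,  0.56316463,  1.14846019])}
jig [(0.96, [232.0, 177.0, 104.0, 70.0])]
fixed_half [(0.84, [260.0, 176.0, 31.0, 49.0])]
slider [(0.56, [219.0, 172.0, 34.0, 55.0])]
handle [(0.62, [223.0, 172.0, 31.0, 50.0])]
rack [(0.66, [334.0, 192.0, 47.0, 51.0])]
board0 [(0.95, [351.0, 193.0, 22.0, 35.0]), (0.7, [350.0, 252.0, 32.0, 29.0]), (0.64, [326.0, 185.0, 17.0, 37.0]), (0.59, [341.0, 190.0, 20.0, 40.0]), (0.5, [246.0, 177.0, 8.0, 36.0]), (0.38, [260.0
[... 651 characters left out ...]
659538, 0.24613133, 1.21778174])}
jig [(0.81, [248.0, 230.0, 109.0, 67.0]), (0.39, [261.0, 208.0, 33.0, 37.0])]
fixed_half [(0.68, [264.0, 204.0, 48.0, 42.0])]
slider [(0.56, [249.0, 221.0, 58.0, 45.0])]
handle [(0.71, [246.0, 218.0, 53.0, 44.0])]
rack [(0.8, [315.0, 191.0, 48.0, 12.0]), (0.52, [248.0, 219.0, 56.0, 46.0])]
board0 [(0.84, [261.0, 206.0, 30.0, 39.0]), (0.84, [317.0, 172.0, 20.0, 28.0]), (0.73, [308.0, 179.0, 35.0, 33.0]), (0.71, [368.0, 192.0, 15.0, 43.0]), (0.69, [328.0, 169.0, 20.0, 36.0])]
board1 [(0.84, [261.0, 206.0, 30.0, 39.0]), (0.84, [317.0, 172.0, 20.0, 28.0]), (0.73, [308.0, 179.0, 35.0, 33.0]), (0.71, [368.0, 192.0, 15.0, 43.0]), (0.69, [328.0, 169.0, 20.0, 36.0])]
```

```bash
python3 - <<'E'
import cv2
a=cv2.imread('pics/top0.png')[125:275,170:390]
cv2.imwrite('pics/topc.png',cv2.resize(a,None,fx=3.6,fy=3.6,interpolation=cv2.INTER_CUBIC))
b=cv2.imread('pics/side0.png')[140:280,180:390]
cv2.imwrite('pics/sidec.png',cv2.resize(b,None,fx=3.6,fy=3.6,interpolation=cv2.INTER_CUBIC))
E
```

```text
(no output)
```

View pics/topc.png

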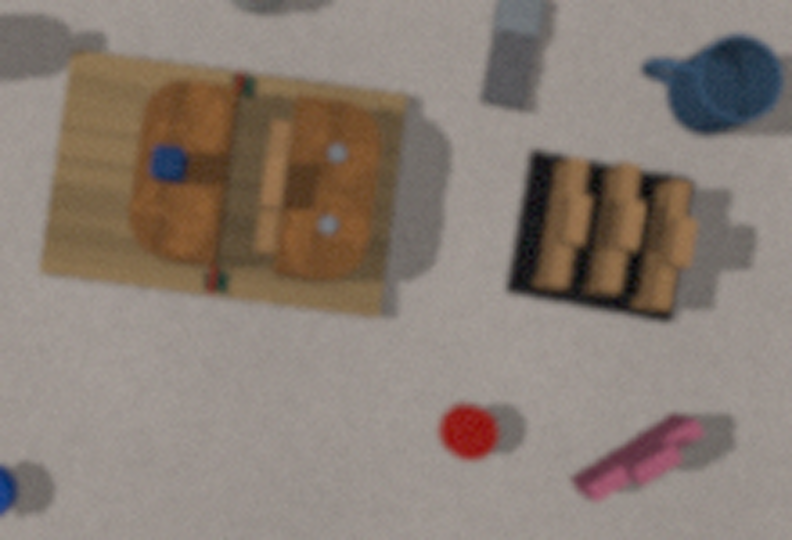

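View pics/sidec.png

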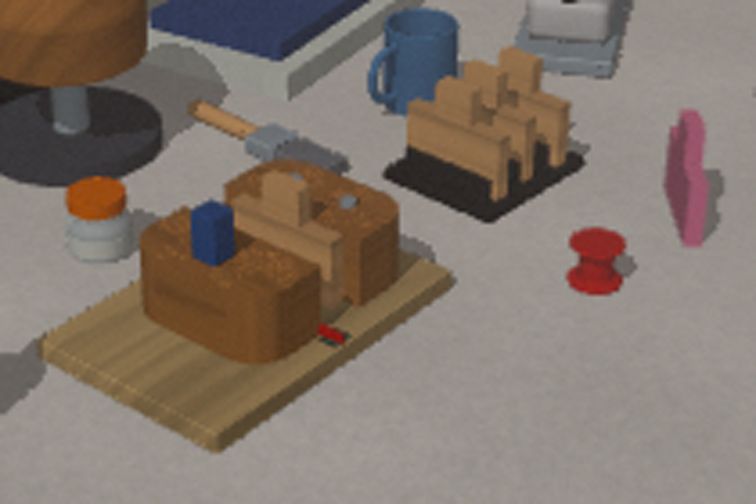

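The top picture shows the jig at crop (40–410, 52–316) with the blue post at (168,163), board0 at (272,185), and the rack at (508–693, 150–320) holding three boards. The pink look-alike is at (640,455), outside the rack. It isn't needed, so I'll leave it.

```bash
cat > h.py <<'E'
from rig import *
import cv2,numpy as np
from scipy.optimize import least_squares
def ray(cal,uv,z):
    p=cv2.undistortPoints(np.array(uv,float).reshape(-1,1,2),cal['K'],cal['D'])[:,0]
    d=np.c_[p,np.ones(len(p))]@cal['R']; o=-cal['R'].T@cal['t']
    z=np.broadcast_to(z,len(d))
    return o+d*((z-o[2])/d[:,2])[:,None]
def proj(cal,X):
    return cv2.projectPoints(np.array(X,float).reshape(-1,1,3),cv2.Rodrigues(cal['R'])[0],cal['t'],cal['K'],cal['D'])[0][:,0]
def W(pose,P):
    x,y,a=pose;P=np.array(P,float);c,s=np.cos(a),np.sin(a)
    return np.c_[x+c*P[:,0]-s*P[:,1],y+s*P[:,0]+c*P[:,1],P[:,2]]
def fit(cal,P,uv,p0):
    r=least_squares(lambda p:(proj(cal,W(p,P))-uv).ravel(),p0,loss='soft_l1')
    return r.x,(proj(cal,W(r.x,P))-uv).round(1).tolist()
E
python3 - <<'E'
from h import *
c=get_calibration('top')
f=lambda l:np.array(l)/3.6+[170,125]-.36
J=fit(c,[[.1,.165,.02],[.1,-.135,.02],[-.1,-.135,.02],[-.1,.165,.02]],f([[75,52],[410,95],[385,316],[40,272]]),[.55,.1,0])
print('jig',J)
R=fit(c,[[.065,.075,.03],[.065,-.075,.03],[-.065,-.075,.03],[-.065,.075,.03]],f([[533,150],[693,180],[672,320],[508,291]]),[.55,-.2,0])
print('rack',R)
print('post',ray(c,f([[168,160]]),.13), 'b0 tab',ray(c,f([[277,185]]),.1))
w=get_calibration('wrist');s=get_state();A=s['ee_rot']
print('cam in tool',A.T@(-w['R'].T@w['t']-s['eef_pos']),(w['R']@A).round(3),w['K'])
E
```

```text
jig (array([ 0.60721484,  0.04081214, -0.1426763 ]), [[-0.3, -0.8], [0.3, -0.5], [-0.5, 0.6], [0.5, 0.6]])
rack (array([ 0.55855825, -0.27162051, -0.19459025]), [[-0.5, -0.9], [0.9, -0.5], [0.3, 0.9], [-0.5, 0.5]])
post [[0.61692665 0.0990974  0.13      ]] b0 tab [[0.59890852 0.0128527  0.1       ]]
cam in tool [ 0.07590032 -0.00025727  0.0315274 ] [[-0.001  1.     0.   ]
 [-0.954 -0.001 -0.3  ]
 [-0.3   -0.001  0.954]] [[325.57849728   0.         257.09963508]
 [  0.         325.57849728 187.39431188]
 [  0.           0.           1.        ]]
```

Call:
{"fn": "play_rows", "kwargs": {"slide": [[43.1,-40.1,0],[43.1,-40.1,0],[43.1,-40.1,0],[43.1,-40.1,0],[43.1,-40.1,0],[43.1,-40.1,0],[43.1,-40.1,0],[43.1,-40.1,0],[43.1,-40.1,0],[43.1,-40.1,0],[43.1,-40.1,0],[43.1,-40.1,0],[43.1,-40.1,0],[43.1,-40.1,0],[0,0,0],[0,0,0],[0,0,0],[0,0,0],[0,0,0],[0,0,0]], "turn": [[0,0,0],[0,0,0],[0,0,0],[0,0,0],[0,0,0],[0,0,0],[0,0,0],[0,0,0],[0,0,0],[0,0,0],[0,0,0],[0,0,0],[0,0,0],[0,0,0],[0,0,-9.6],[0,0,-9.6],[0,0,-9.6],[0,0,-9.6],[0,0,-9.6],[0,0,-9.6]], "fingers": [0,0,0,0,0,0,0,0,0,0,0,0,0,0,0,0,0,0,0,0]}}

```text
time_s: 3.3
eef_pos: [0.6173, 0.099, 0.4048]
ee_rot: [[0.136, 0.991, 0.0], [0.991, -0.136, -0.0], [-0.0, 0.0, -1.0]]
contact_force: [0.6, -0.5, -0.2]
finger_gap: 0.0852
finger_force: 0.0
```

```bash
python3 - <<'E'
from h import *
s=get_state();print(s['time_s'],s['eef_pos'],s['ee_rot'].round(3).tolist(),s['joints'],s['contact_force'])
c=get_calibration('wrist');im=camera('wrist');np.save('w1.npy',[c],allow_pickle=True)
im=cv2.resize(im,None,fx=1.5625,fy=1.5625,interpolation=cv2.INTER_CUBIC);cv2.imwrite('pics/w1.png',im[:,:,::-1])
E
```

```text
3.3 [0.61731615 0.09895803 0.4047837 ] [[0.136, 0.991, 0.0], [0.991, -0.136, -0.0], [-0.0, 0.0, -1.0]] [-0.01151557  0.49910813 -0.34997439  1.82227389  0.21890551  0.85775909
 -0.60237647] [ 0.55958953 -0.48599078 -0.1640313 ]
```

View pics/w1.png

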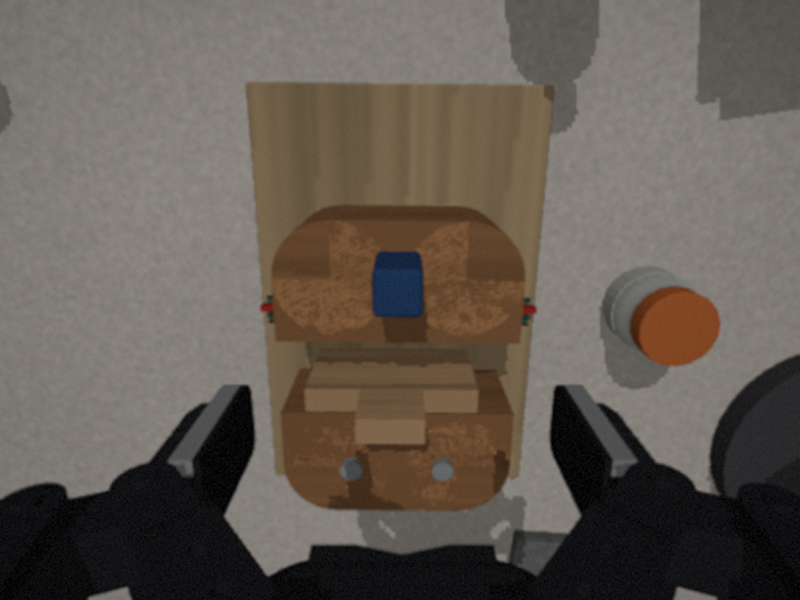

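The wrist picture shows:
- the jig corners at (247,83), (553,85), (519,478) and (276,476)
- the post top spanning (374–423, 277–317)
- the slider's face edge at row 342
- the fixed half's face edge at about row 370
- the board0 tab top at (356–426, 415–443)
- the pointers at (266,308) and (529,309)

```bash
python3 - <<'E'
from h import *
c=np.load('w1.npy',allow_pickle=True)[0]
f=lambda l:np.array(l)/1.5625-.18
p,r=fit(c,[[-.1,.165,.02],[.1,.165,.02],[.1,-.135,.02],[-.1,-.135,.02]],f([[247,83],[553,85],[519,478],[276,476]]),[.607,.04,-.14]);print(p,r)
a=p[2];Rm=np.array([[np.cos(a),-np.sin(a)],[np.sin(a),np.cos(a)]])
for n,uv,z in [('post',[398,297],.13),('slider edge L',[274,342],.085),('slider edge R',[521,342],.085),('fixed L',[300,371],.085),('fixedR',[500,371],.085),('tab -y+y',[391,443],.12),('tab',[391,416],.12),('sh L',[306,388],.085),('sh R',[477,388],.085),('shr-',[477,410],.085),('ptrL',[266,308],.025),('ptrR',[529,309],.025)]:
    X=ray(c,f([uv]),z)[0];print(n,X.round(4),((X[:2]-p[:2])@Rm).round(4))
E
```

```text
[ 0.60593287  0.04159375 -0.1447912 ] [[-2.0, -0.5], [1.6, -0.2], [0.5, 0.8], [-0.4, 1.1]]
post [0.6142 0.0974 0.13  ] [0.0002 0.0565]
slider edge L [0.5328 0.0649 0.085 ] [-0.0758  0.0125]
slider edge R [0.6824 0.0442 0.085 ] [0.0753 0.0136]
fixed L [0.5447 0.0435 0.085 ] [-0.0609 -0.0069]
fixedR [0.6681 0.0264 0.085 ] [ 0.0637 -0.006 ]
tab -y+y [0.5975 0.0077 0.12  ] [-0.0035 -0.0348]
tab [0.6   0.025 0.12 ] [-0.0035 -0.0173]
sh L [0.5461 0.0315 0.085 ] [-0.0577 -0.0187]
sh R [0.6528 0.0167 0.085 ] [ 0.05   -0.0179]
shr- [0.6513 0.0011 0.085 ] [ 0.0508 -0.0335]
ptrL [0.513  0.0689 0.025 ] [-0.0959  0.0136]
ptrR [0.7014 0.042  0.025 ] [0.0944 0.0142]
```

Call:
{"fn": "play_rows", "kwargs": {"slide": [[-1,-1.4,45],[-0.9,-1.4,45],[0,0,35],[0,0,14],[0,0,0],[0,0,0],[0,0,0],[0,0,0],[10,0,0],[15,0,0],[15,0,0],[13,0,0],[0,0,0]], "turn": [[0,0,0],[0,0,0],[0,0,0],[0,0,0],[0,0,0],[0,0,0],[0,0,0],[0,0,0],[0,0,0],[0,0,0],[0,0,0],[0,0,0],[0,0,0]], "fingers": [0,0,0,0,1,1,1,1,1,1,1,1,1]}}

```text
time_s: 4.97
eef_pos: [0.6223, 0.1512, 0.267]
ee_rot: [[0.141, 0.99, 0.003], [0.99, -0.141, 0.002], [0.002, 0.002, -1.0]]
contact_force: [0.5, 1.8, 7.8]
finger_gap: 0.0255
finger_force: 60.4
```

Call:
{"fn": "play_rows", "kwargs": {"slide": [[0,0,0],[0,0,0],[0,0,-13],[0,0,-60],[0,0,-60],[-53,-0.4,0],[-53,-0.4,0],[-53,-0.4,0],[-53,-0.4,0],[-53,-0.4,0],[-53,-0.4,0],[-53,-0.4,0],[-56,-0.7,0]], "turn": [[0,0,0],[0,0,0],[0,0,0],[0,0,0],[0,0,0],[0,0,0],[0,0,0],[0,0,0],[0,0,0],[0,0,0],[0,0,0],[0,0,0],[0,0,3]], "fingers": [0,0,0,0,0,0,0,0,0,0,0,0,0]}}

```text
time_s: 6.6
eef_pos: [0.5574, -0.2739, 0.3996]
ee_rot: [[0.194, 0.981, 0.001], [0.981, -0.194, -0.0], [0.0, 0.001, -1.0]]
contact_force: [1.6, -0.1, -0.4]
finger_gap: 0.0853
finger_force: 0.0
```

```bash
python3 - <<'E'
from h import *
s=get_state();print(s['time_s'],s['eef_pos'],s['ee_rot'].round(3).tolist(),s['joints'])
c=get_calibration('wrist');im=camera('wrist');np.save('w2.npy',[c],allow_pickle=True)
im=cv2.resize(im,None,fx=1.5625,fy=1.5625,interpolation=cv2.INTER_CUBIC);cv2.imwrite('pics/w2.png',im[:,:,::-1])
E
```

```text
6.6 [ 0.55737458 -0.27386503  0.39962983] [[0.194, 0.981, 0.001], [0.981, -0.194, -0.0], [0.0, 0.001, -1.0]] [ 0.57947431  0.49561244 -0.31303253  1.83860895  0.1982796   0.83699746
 -0.02634163]
```

View pics/w2.png

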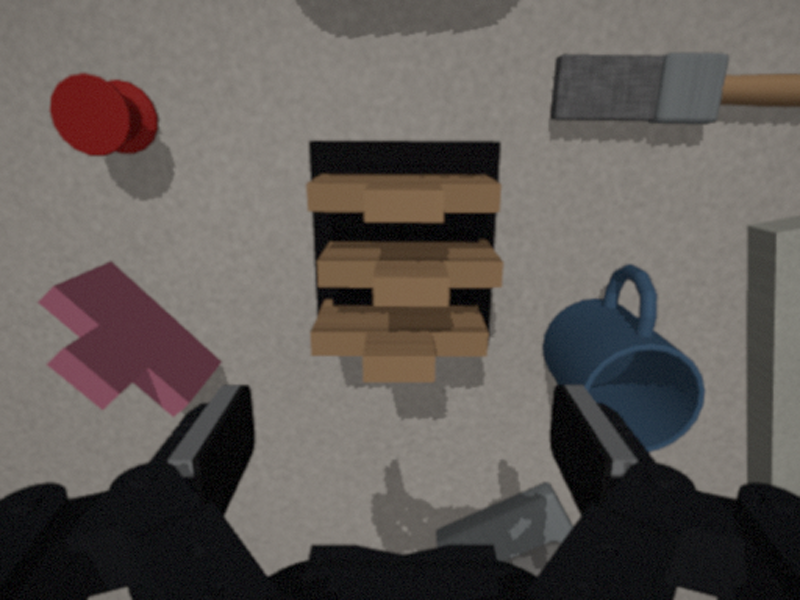

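The rack holds three pale boards with tab tops at (404,205), (411,290) and (399,368). The -y edges of the tabs are at rows 222, 305 and 382. The pink one at (130,340) lies outside the rack.

```bash
python3 - <<'E'
from h import *
c=np.load('w2.npy',allow_pickle=True)[0]
f=lambda l:np.array(l)/1.5625-.18
a=-.195;Rm=np.array([[np.cos(a),-np.sin(a)],[np.sin(a),np.cos(a)]])
s=get_state();A=s['ee_rot']
for n,l,r in [('top',[365,222],[444,222]),('mid',[373,305],[450,305]),('low',[363,382],[436,382])]:
    L,R=ray(c,f([l,r]),.112);m=(L+R)/2;d=R-L;y=np.arctan2(d[1],d[0]);
    ctr=m[:2]+.008*np.array([-np.sin(y),np.cos(y)])
    print(n,np.linalg.norm(d),y,ctr,'rackloc',(ctr-[.5586,-.2716])@Rm,'tool delta',A.T[:2,:2]@(ctr-s['eef_pos'][:2]))
L,R=ray(c,f([[310,182],[500,182]]),.077);print(R-L)
E
```

```text
top 0.03992118336205769 -0.19619345464952917 [ 0.56612924 -0.23304242] rackloc [-8.46241386e-05  3.92857341e-02] tool delta [0.0507806 0.0007251]
mid 0.04093014902700956 -0.19626441342145773 [ 0.56121601 -0.27721697] rackloc [ 0.00365481 -0.00500362] tool delta [0.00653896 0.00498612]
low 0.040728787328588555 -0.19643236200568723 [ 0.54606262 -0.32044541] rackloc [-0.00283516 -0.050349  ] tool delta [-0.03887914 -0.00096912]
[ 1.04467390e-01 -2.07596757e-02  5.55111512e-17]
```

Call:
{"fn": "play_rows", "kwargs": {"slide": [[25,0.7,20],[25.8,0,50],[0,0,50],[0,0,23.6],[0,0,0],[0,0,0],[0,0,0],[0,0,0],[0,0,-15],[0,0,-30],[0,0,-50],[0,0,-45],[0,0,0]], "turn": [[0,0,0],[0,0,0],[0,0,0],[0,0,0],[0,0,0],[0,0,0],[0,0,0],[0,0,0],[0,0,0],[0,0,0],[0,0,0],[0,0,0],[0,0,0]], "fingers": [0,0,0,0,0,1,1,1,1,1,1,1,1]}}

```text
time_s: 8.28
eef_pos: [0.569, -0.2226, 0.3999]
ee_rot: [[0.193, 0.981, 0.007], [0.981, -0.193, -0.002], [-0.001, 0.007, -1.0]]
contact_force: [-0.8, 0.4, -1.6]
finger_gap: 0.0388
finger_force: 60.7
```

```bash
python3 - <<'E'
from h import *
s=get_state();print(s['time_s'],s['eef_pos'],s['contact_force'],s['torque'])
c=get_calibration('wrist');im=camera('wrist');np.save('w3.npy',[c],allow_pickle=True)
print(get_state()['eef_pos'],-c['R'].T@c['t'])
c2=np.load('w2.npy',allow_pickle=True)[0];print(-c2['R'].T@c2['t'])
im=cv2.resize(im,None,fx=1.5625,fy=1.5625,interpolation=cv2.INTER_CUBIC);cv2.imwrite('pics/w3.png',im[:,:,::-1])
E
```

```text
8.275 [ 0.56901418 -0.22262241  0.39988266] [-0.84955052  0.37512247 -1.56821596] [ 0.02998706 -0.04350373 -0.05719442]
[ 0.56838994 -0.22256673  0.39759253] [ 0.58327078 -0.14753292  0.36828521]
[ 0.57148218 -0.1987329   0.36815241]
```

View pics/w3.png

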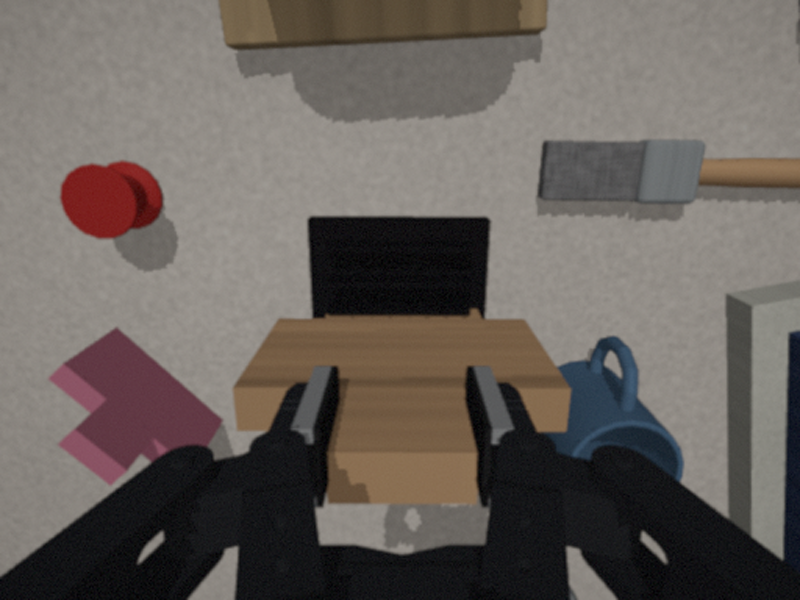

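```bash
python3 - <<'E'
from h import *
c=np.load('w3.npy',allow_pickle=True)[0]
f=lambda l:np.array(l)/1.5625-.18
s=get_state();A=s['ee_rot'];p=np.array([.56901,-.22262,.39988])
for z in [.245,.25,.255]:
    X=ray(c,f([[328,503],[481,503],[339,450],[473,449]]),z)
    print(z,np.linalg.norm(X[1]-X[0]),((X-p)@A).round(4).tolist())
for z in [.21,.215,.22]:
    X=ray(c,f([[237,430],[570,430],[237,387],[568,386]]),z)
    print(z,np.linalg.norm(X[1]-X[0]),((X-p)@A).round(4).tolist())
Y=ray(c,f([[328,447.]]),.25)
E
```

```text
0.245 0.044504486852195525 [[-0.0261, -0.0219, 0.1548], [-0.0265, 0.0226, 0.155], [-0.0084, -0.018, 0.1548], [-0.0083, 0.0196, 0.155]]
0.25 0.042699546679698455 [[-0.022, -0.021, 0.1498], [-0.0223, 0.0217, 0.15], [-0.0049, -0.0173, 0.1498], [-0.0048, 0.0188, 0.15]]
0.255 0.04089460650720128 [[-0.0178, -0.0201, 0.1448], [-0.0181, 0.0208, 0.145], [-0.0015, -0.0166, 0.1448], [-0.0014, 0.018, 0.145]]
0.21 0.11827278891677992 [[-0.0239, -0.0587, 0.1897], [-0.0246, 0.0596, 0.1901], [-0.007, -0.0571, 0.1897], [-0.0072, 0.0572, 0.1901]]
0.215 0.11453672329165952 [[-0.0207, -0.0569, 0.1847], [-0.0214, 0.0577, 0.1851], [-0.0044, -0.0553, 0.1847], [-0.0045, 0.0554, 0.1851]]
0.22 0.11080065766653902 [[-0.0176, -0.055, 0.1797], [-0.0182, 0.0558, 0.1801], [-0.0017, -0.0535, 0.1797], [-0.0019, 0.0536, 0.1801]]
```

The grip is firm but about 10 mm off the tab centre along tool x, and the board hangs square. I'll keep it and compensate for the offset.

Call:
{"fn": "play_rows", "kwargs": {"slide": [[30,-2.8,0],[50,-2.8,0],[60,-2.8,0],[55,-2.8,0],[45,-2.8,0],[30,-3,0],[0,0,0],[0,0,0],[0,0,0]], "turn": [[0,0,0],[0,0,0],[0,0,0],[0,0,0],[0,0,0],[0,0,0],[0,0,-2.8],[0,0,0],[0,0,0]], "fingers": [1,1,1,1,1,1,1,1,1]}}

```text
time_s: 9.45
eef_pos: [0.6036, 0.0451, 0.3945]
ee_rot: [[0.146, 0.989, -0.001], [0.989, -0.146, -0.0], [-0.001, -0.001, -1.0]]
contact_force: [-0.1, -0.7, -1.0]
finger_gap: 0.0386
finger_force: 60.6
```

```bash
python3 - <<'E'
from h import *
c=get_calibration('wrist');im=camera('wrist');np.save('w4.npy',[c],allow_pickle=True)
s=get_state();print(s['eef_pos'],s['ee_rot'].round(4).tolist())
im=cv2.resize(im,None,fx=1.5625,fy=1.5625,interpolation=cv2.INTER_CUBIC);cv2.imwrite('pics/w4.png',im[:,:,::-1])
E
```

```text
[0.60369497 0.04497291 0.39463813] [[0.1465, 0.9892, -0.0009], [0.9892, -0.1465, -0.0003], [-0.0004, -0.0009, -1.0]]
```

View pics/w4.png

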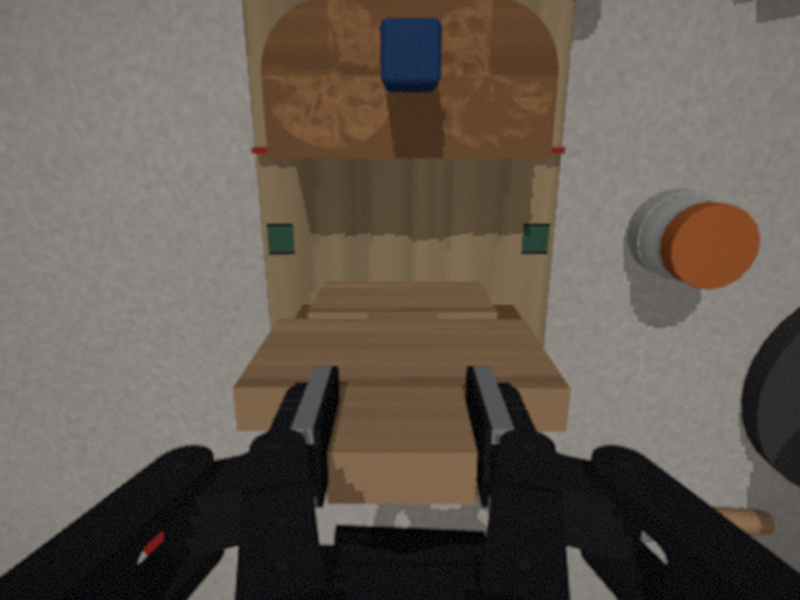

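Board0's face is visible with its base edge at row 283 and its top edge at row 312, columns 308–497. The green bands span rows 225–254. The carried board's lower edge is at row 320, columns 279–524.

```bash
python3 - <<'E'
from h import *
c=np.load('w4.npy',allow_pickle=True)[0]
f=lambda l:np.array(l)/1.5625-.18
p=np.array([.60593,.04159,-.1448]);a=p[2];Rm=np.array([[np.cos(a),-np.sin(a)],[np.sin(a),np.cos(a)]])
for n,uv,z in [('greenL lo',[281,254],.02),('greenL hi',[281,225],.02),('greenR lo',[536,254],.02),('greenR hi',[536,225],.02),('gL',[267,240],.02),('gR',[549,240],.02),('b0 base L',[317,283],.02),('b0 base R',[489,283],.02),('b0 top L',[308,312],.085),('b0 top R',[497,312],.085),('carried L',[279,320],.15),('carried R',[524,320],.15),('cL top',[237,387],.215),('cR top',[567,386],.215),('post',[411,50],.13),('slide',[263,157],.085),('slide',[558,157],.085)]:
    X=ray(c,f([uv]),z)[0];print(n,X.round(4),((X[:2]-p[:2])@Rm).round(4))
E
```

```text
greenL lo [0.5194 0.0544 0.02  ] [-0.0875  0.0002]
greenL hi [0.5238 0.0741 0.02  ] [-0.086   0.0203]
greenR lo [0.6932 0.0285 0.02  ] [ 0.0882 -0.0003]
greenR hi [0.6945 0.0486 0.02  ] [0.0867 0.0198]
gL [0.5121 0.0654 0.02  ] [-0.0963  0.01  ]
gR [0.7026 0.037  0.02  ] [0.0963 0.0094]
b0 base L [0.5398 0.0304 0.02  ] [-0.0638 -0.0207]
b0 base R [0.6592 0.0126 0.02  ] [ 0.0569 -0.021 ]
b0 top L [0.5453 0.0311 0.085 ] [-0.0585 -0.0192]
b0 top R [0.6535 0.015  0.085 ] [ 0.0509 -0.0195]
carried L [0.5478 0.0503 0.15  ] [-0.0588  0.0002]
carried R [0.6558 0.0342 0.15  ] [ 0.0504 -0.0001]
cL top [0.5496 0.0512 0.215 ] [-0.0571  0.0014]
cR top [0.655  0.0359 0.215 ] [0.0493 0.0015]
post [0.6223 0.1526 0.13  ] [0.0002 0.1122]
slide [0.5394 0.1196 0.085 ] [-0.0771  0.0676]
slide [0.6931 0.0966 0.085 ] [0.0784 0.067 ]
```

Call:
{"fn": "play_rows", "kwargs": {"slide": [[0,2,30],[0,0,45],[0,0,30],[0,0,12],[0,0,6],[0,0,3],[0,0,0],[0,0,0]], "turn": [[0,0,0],[0,0,0],[0,0,0],[0,0,0],[0,0,0],[0,0,0],[0,0,0],[0,0,0]], "fingers": [1,1,1,1,1,1,1,1]}}

```text
time_s: 10.5
eef_pos: [0.606, 0.0454, 0.2698]
ee_rot: [[0.145, 0.989, 0.001], [0.989, -0.145, 0.0], [0.0, 0.001, -1.0]]
contact_force: [-0.1, 0.3, -1.9]
finger_gap: 0.0387
finger_force: 60.6
```

Call:
{"fn": "play_rows", "kwargs": {"slide": [[0,0,2],[0,0,2],[0,0,0]], "turn": [[0,0,0],[0,0,0],[0,0,0]], "fingers": [1,1,1]}}

```text
time_s: 10.88
eef_pos: [0.6058, 0.0454, 0.2649]
ee_rot: [[0.145, 0.989, -0.0], [0.989, -0.145, -0.0], [-0.0, -0.0, -1.0]]
contact_force: [-0.5, -0.1, -0.5]
finger_gap: 0.0388
finger_force: 60.6
```

Call:
{"fn": "play_rows", "kwargs": {"slide": [[0,0,1],[0,0,1],[0,0,0]], "turn": [[0,0,0],[0,0,0],[0,0,0]], "fingers": [1,1,1]}}

```text
time_s: 11.25
eef_pos: [0.6055, 0.0457, 0.2646]
ee_rot: [[0.144, 0.99, 0.001], [0.99, -0.144, -0.0], [-0.0, 0.001, -1.0]]
contact_force: [-6.4, -0.1, 16.3]
finger_gap: 0.0391
finger_force: 62.4
```

Call:
{"fn": "play_rows", "kwargs": {"slide": [[0,0,-1],[0,0,0],[0,0,0],[0,0,-15],[0,0,-60],[0,0,-60],[-40,0.4,0],[-55,0.4,0],[-60,0.4,0],[-60,0.4,0],[-55,0.4,0],[-36,0.4,0],[-20,0.2,0],[0,0,0],[0,0,0]], "turn": [[0,0,0],[0,0,0],[0,0,0],[0,0,0],[0,0,0],[0,0,0],[0,0,0],[0,0,0],[0,0,0],[0,0,0],[0,0,0],[0,0,0],[0,0,3],[0,0,0],[0,0,0]], "fingers": [1,0,0,0,0,0,0,0,0,0,0,0,0,0,0]}}

```text
time_s: 13.12
eef_pos: [0.5618, -0.2755, 0.3993]
ee_rot: [[0.194, 0.981, 0.0], [0.981, -0.194, 0.001], [0.001, 0.0, -1.0]]
contact_force: [1.1, 0.2, -0.8]
finger_gap: 0.0854
finger_force: 0.0
```

```bash
python3 - <<'E'
from h import *
s=get_state();print(s['eef_pos'],s['ee_rot'].round(4).tolist())
c=get_calibration('wrist');im=camera('wrist');np.save('w5.npy',[c],allow_pickle=True)
im2=camera('top')[135:215,175:375]
im=cv2.resize(im,None,fx=.98,fy=.98);im2=cv2.resize(im2,(502,201),interpolation=cv2.INTER_CUBIC)
cv2.imwrite('pics/w5.png',np.vstack([im,im2])[:,:,::-1])
E
```

```text
[ 0.5618071  -0.27550126  0.39933568] [[0.1937, 0.9811, 0.0004], [0.9811, -0.1937, 0.0009], [0.001, 0.0002, -1.0]]
```

View pics/w5.png

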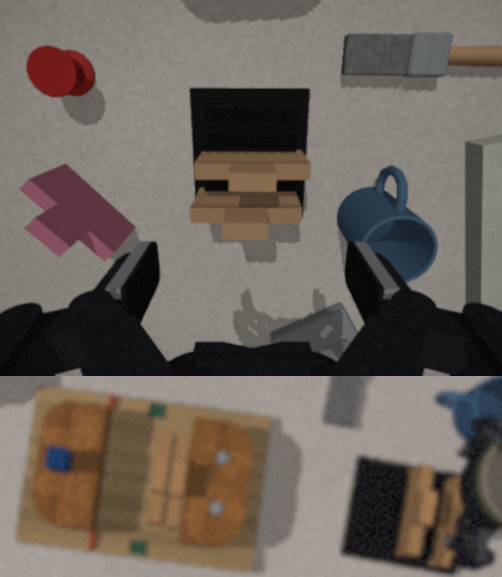

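The second board stands upright beside board0 on the jig. In the wrist view the next rack board's tab spans columns 229–276, with its lower edge at row 192.

```bash
python3 - <<'E'
from h import *
c=np.load('w5.npy',allow_pickle=True)[0]
L,R=ray(c,np.array([[229,192],[276.5,192]])/.98,.112);d=R-L;y=np.arctan2(d[1],d[0])
m=((L+R)/2)[:2]+.008*np.array([-np.sin(y),np.cos(y)]);s=get_state()
print(np.linalg.norm(d),y,m,s['ee_rot'].T[:2,:2]@(m-s['eef_pos'][:2]),s['eef_pos'])
E
```

```text
0.04023768167250828 -0.19630906381263596 [ 0.56108108 -0.27838047] [-0.00296732 -0.00018122] [ 0.56183251 -0.27550415  0.39926348]
```

Call:
{"fn": "play_rows", "kwargs": {"slide": [[-2.5,0,20],[0,0,50],[0,0,50],[0,0,23.4],[0,0,0],[0,0,0],[0,0,0],[0,0,0],[0,0,-15],[0,0,-30],[0,0,-50],[0,0,-48],[0,0,0],[0,0,0]], "turn": [[0,0,0],[0,0,0],[0,0,0],[0,0,0],[0,0,0],[0,0,0],[0,0,0],[0,0,0],[0,0,0],[0,0,0],[0,0,0],[0,0,0],[0,0,0],[0,0,0]], "fingers": [0,0,0,0,0,1,1,1,1,1,1,1,1,1]}}

```text
time_s: 14.98
eef_pos: [0.5602, -0.28, 0.399]
ee_rot: [[0.197, 0.981, 0.0], [0.981, -0.197, -0.0], [-0.0, 0.0, -1.0]]
contact_force: [-0.4, 0.6, -0.3]
finger_gap: 0.0389
finger_force: 60.6
```

Call:
{"fn": "play_rows", "kwargs": {"slide": [[36,-3,0],[55,-3,0],[60,-3,0],[60,-3,0],[60,-3,0],[40,-3,0],[24.7,-3.1,0],[0,0,0],[0,0,0],[0,0,0]], "turn": [[0,0,0],[0,0,0],[0,0,0],[0,0,0],[0,0,0],[0,0,0],[0,0,0],[0,0,-3],[0,0,0],[0,0,0]], "fingers": [1,1,1,1,1,1,1,1,1,1]}}

```text
time_s: 16.23
eef_pos: [0.6058, 0.0527, 0.3978]
ee_rot: [[0.146, 0.989, -0.002], [0.989, -0.146, -0.0], [-0.001, -0.002, -1.0]]
contact_force: [-0.6, -0.3, -1.2]
finger_gap: 0.039
finger_force: 60.6
```

```bash
python3 - <<'E'
from h import *
c=get_calibration('wrist');im=camera('wrist');np.save('w6.npy',[c],allow_pickle=True)
s=get_state();print(s['eef_pos'],s['ee_rot'].round(4).tolist())
im=cv2.resize(im,None,fx=1.5625,fy=1.5625,interpolation=cv2.INTER_CUBIC);cv2.imwrite('pics/w6.png',im[:,:,::-1])
E
```

```text
[0.60580497 0.05269119 0.39804895] [[0.1464, 0.9892, -0.0012], [0.9892, -0.1464, -0.0003], [-0.0005, -0.0011, -1.0]]
```

View pics/w6.png

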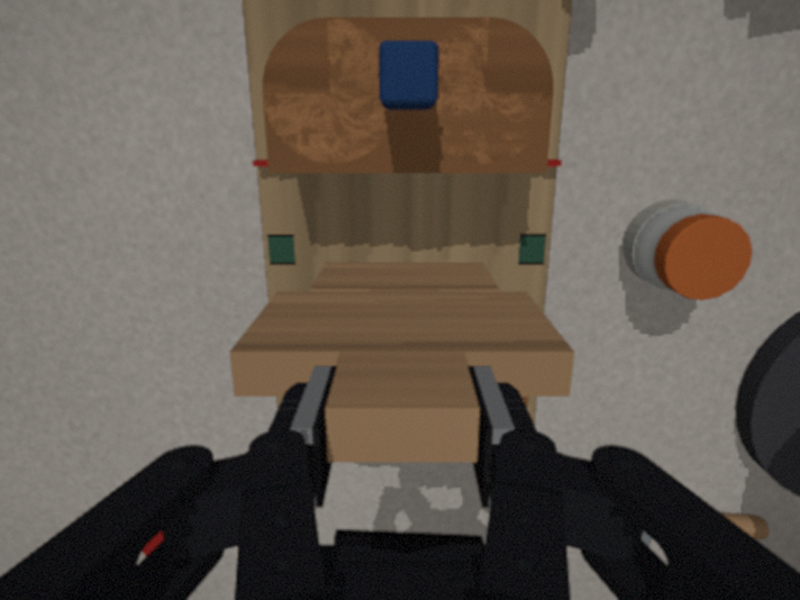

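The placed board's base edge is at row 264, columns 322–489. The carried board has its lower edge at row 291 (columns 277–526) and its shoulder edge at row 351 (columns 233–571).

```bash
python3 - <<'E'
from h import *
c=np.load('w6.npy',allow_pickle=True)[0]
f=lambda l:np.array(l)/1.5625-.18
p=np.array([.60593,.04159,-.1448]);a=p[2];Rm=np.array([[np.cos(a),-np.sin(a)],[np.sin(a),np.cos(a)]])
for n,uv,z in [('green lo',[281,264],.02),('b base L',[322,264],.02),('b base R',[489,264],.02),('b mid',[311,289],.085),('b mid',[500,289],.085),('carried L',[277,292],.154),('carried R',[526,292],.154),('cL top',[234,351],.219),('cR top',[571,351],.219),('c- L',[234,394],.219),('c-R',[571,394],.219)]:
    X=ray(c,f([uv]),z)[0];print(n,X.round(4),((X[:2]-p[:2])@Rm).round(4))
E
```

```text
green lo [0.5189 0.0545 0.02  ] [-0.088   0.0002]
b base L [0.5472 0.0503 0.02  ] [-0.0593  0.0001]
b base R [0.663  0.0331 0.02  ] [ 0.0577 -0.0002]
b mid [0.551  0.0513 0.085 ] [-0.0557  0.0017]
b mid [0.659  0.0352 0.085 ] [0.0534 0.0014]
carried L [0.552  0.0711 0.154 ] [-0.0576  0.0214]
carried R [0.6596 0.0551 0.154 ] [0.0512 0.0211]
cL top [0.5541 0.0716 0.219 ] [-0.0556  0.0222]
cR top [0.6587 0.0561 0.219 ] [0.0502 0.022 ]
c- L [0.5504 0.0569 0.219 ] [-0.0572  0.0072]
c-R [0.658 0.041 0.219] [0.0516 0.0069]
```

Call:
{"fn": "play_rows", "kwargs": {"slide": [[0,1.5,30],[0,0,45],[0,0,35],[0,0,12],[0,0,6],[0,0,3],[0,0,1],[0,0,0]], "turn": [[0,0,0],[0,0,0],[0,0,0],[0,0,0],[0,0,0],[0,0,0],[0,0,0],[0,0,0]], "fingers": [1,1,1,1,1,1,1,1]}}

```text
time_s: 17.27
eef_pos: [0.6075, 0.0532, 0.2675]
ee_rot: [[0.145, 0.989, 0.001], [0.989, -0.145, 0.0], [0.0, 0.001, -1.0]]
contact_force: [-4.3, 0.6, 5.5]
finger_gap: 0.0391
finger_force: 62.4
```

Call:
{"fn": "play_rows", "kwargs": {"slide": [[0,0,0],[0,0,0.5],[0,0,0]], "turn": [[0,0,0],[0,0,0],[0,0,0]], "fingers": [1,1,1]}}

```text
time_s: 17.65
eef_pos: [0.6074, 0.0532, 0.267]
ee_rot: [[0.145, 0.989, 0.001], [0.989, -0.145, 0.0], [0.0, 0.001, -1.0]]
contact_force: [-3.0, 1.0, 5.2]
finger_gap: 0.0388
finger_force: 62.5
```

Call:
{"fn": "play_rows", "kwargs": {"slide": [[0,0,0],[0,0,0],[0,0,0],[0,0,-15],[0,0,-55],[25,0,0],[50,0.3,0],[25,0,0],[0,0,0],[0,0,40],[0,0,25],[0,0,7],[0,0,0],[0,0,0],[0,0,0],[0,0,0],[0,0,0]], "turn": [[0,0,0],[0,0,0],[0,0,0],[0,0,0],[0,0,0],[0,0,0],[0,0,0],[0,0,0],[0,0,0],[0,0,0],[0,0,0],[0,0,0],[0,0,0],[0,0,0],[0,0,0],[0,0,0],[0,0,0]], "fingers": [0,0,0,0,0,0,0,0,0,0,0,0,1,1,1,1,1]}}

```text
time_s: 19.77
eef_pos: [0.6226, 0.152, 0.2652]
ee_rot: [[0.145, 0.989, 0.002], [0.989, -0.145, 0.0], [0.001, 0.002, -1.0]]
contact_force: [0.3, -0.0, 7.1]
finger_gap: 0.0252
finger_force: 59.9
```

```bash
python3 - <<'E'
from h import *
im=camera('wrist');im2=camera('top')[135:215,175:375]
im=cv2.resize(im,None,fx=.98,fy=.98);im2=cv2.resize(im2,(502,201),interpolation=cv2.INTER_CUBIC)
cv2.imwrite('pics/w7.png',np.vstack([im,im2])[:,:,::-1])
E
```

```text
(no output)
```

View pics/w7.png

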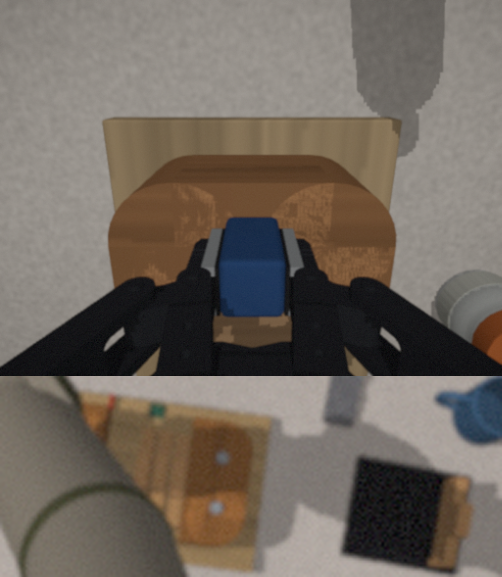

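The post is held squarely. The boards stand in the gap and one board remains in the rack. Pushing shut now.

Call:
{"fn": "play_rows", "kwargs": {"slide": [[-12,0,0],[-15,0,0],[-8,0,0],[-4,0,0],[-3,0,0],[-3,0,0],[-3,0,0],[-2,0,0],[0,0,0]], "turn": [[0,0,0],[0,0,0],[0,0,0],[0,0,0],[0,0,0],[0,0,0],[0,0,0],[0,0,0],[0,0,0]], "fingers": [1,1,1,1,1,1,1,1,1]}}

```text
time_s: 21.0
eef_pos: [0.6153, 0.1024, 0.2652]
ee_rot: [[0.145, 0.989, 0.002], [0.989, -0.145, 0.001], [0.001, 0.002, -1.0]]
contact_force: [0.7, 1.7, 8.4]
finger_gap: 0.0252
finger_force: 60.7
```

Call:
{"fn": "play_rows", "kwargs": {"slide": [[-1,0,0],[-1,0,0],[-1,0,0],[0,0,0]], "turn": [[0,0,0],[0,0,0],[0,0,0],[0,0,0]], "fingers": [1,1,1,1]}}

```text
time_s: 21.5
eef_pos: [0.6149, 0.0998, 0.2652]
ee_rot: [[0.145, 0.989, 0.002], [0.99, -0.145, 0.001], [0.001, 0.002, -1.0]]
contact_force: [0.5, 1.7, 7.6]
finger_gap: 0.0257
finger_force: 60.7
```

Call:
{"fn": "play_rows", "kwargs": {"slide": [[-1,0,0],[-1,0,0],[0,0,0]], "turn": [[0,0,0],[0,0,0],[0,0,0]], "fingers": [1,1,1]}}

```text
time_s: 21.88
eef_pos: [0.6146, 0.0978, 0.2652]
ee_rot: [[0.145, 0.989, 0.002], [0.989, -0.145, 0.001], [0.001, 0.002, -1.0]]
contact_force: [0.1, 3.0, 7.4]
finger_gap: 0.0253
finger_force: 60.7
```

Call:
{"fn": "play_rows", "kwargs": {"slide": [[-1,0,0],[-0.5,0,0],[0,0,0]], "turn": [[0,0,0],[0,0,0],[0,0,0]], "fingers": [1,1,1]}}

```text
time_s: 22.25
eef_pos: [0.6144, 0.0966, 0.2652]
ee_rot: [[0.144, 0.99, 0.002], [0.99, -0.144, 0.002], [0.002, 0.002, -1.0]]
contact_force: [0.7, 3.9, 7.2]
finger_gap: 0.0258
finger_force: 60.6
```

Call:
{"fn": "play_rows", "kwargs": {"slide": [[-1,0,0],[-1,0,0],[0,0,0]], "turn": [[0,0,0],[0,0,0],[0,0,0]], "fingers": [1,1,1]}}

```text
time_s: 22.62
eef_pos: [0.6143, 0.0962, 0.2652]
ee_rot: [[0.143, 0.99, 0.003], [0.99, -0.143, 0.004], [0.004, 0.003, -1.0]]
contact_force: [0.7, 9.2, 4.9]
finger_gap: 0.0252
finger_force: 60.3
```

Call:
{"fn": "play_rows", "kwargs": {"slide": [[-1.5,0,0],[-1.5,0,0],[0,0,0],[0,0,0]], "turn": [[0,0,0],[0,0,0],[0,0,0],[0,0,0]], "fingers": [1,1,1,1]}}

```text
time_s: 23.12
eef_pos: [0.614, 0.0956, 0.2652]
ee_rot: [[0.141, 0.99, 0.005], [0.99, -0.141, 0.007], [0.008, 0.003, -1.0]]
contact_force: [4.3, 16.4, 1.7]
finger_gap: 0.0254
finger_force: 59.9
```

```bash
python3 - <<'E'
from h import *
s=get_state();print(s['eef_pos'],s['contact_force'])
a=camera('side')[175:260,190:310];b=camera('wrist')
a=cv2.resize(a,(508,360),interpolation=cv2.INTER_CUBIC);b=cv2.resize(b[150:],(508,232))
cv2.imwrite('pics/f.png',np.vstack([a,b])[:,:,::-1])
E
```

```text
[0.61403341 0.09564051 0.26521773] [ 4.28577865 16.44271897  1.74509705]
```

View pics/f.png

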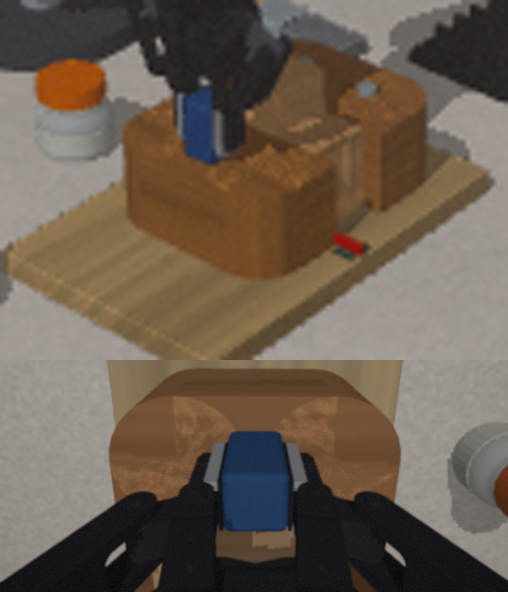

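The stack is tight at about 16 N. The red pointer is inside the green band, with the slider at about 10 mm, and the boards are upright.

```bash
python3 -c "
from rig import *
print(job_done())"
```

```text
the job is handed in; nothing more can be done
None
```

I handed the job in at about 23 s of the 72 s allowed: two boards added (three in the gap), the sliding half held shut on them at about 16 N with its pointers about 10 mm into the 20 mm green band, and the unused board left standing in the rack.

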